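# Record how the desk boom arms balance

## Task

Check the desk boom arms: lift each one near its balance point (the heads' weights are hidden, so try a low lift and shift the grip) and lay it on a saddle of the stand, one arm to a saddle, so that it balances there level by itself. When every arm that is there lies level, press the camera's foot pedal down to its stop to photograph them and let it come back up; then put all the arms back lying flat on the mat, side by side, and leave the mug and the keypad where they are.

Things in the scene. Friction and masses are not known exactly. Their poses are not given: they have to be found in the camera images.
- boom1: Loose desk boom arm, 308 mm long: square aluminium tube 26 x 26 mm, bare for 240 mm, dark steel clamp head 44 mm long at its +x end, black head 24 mm long at the other, both 40 x 40 mm in section. Origin: middle of the bare tube, on its axis; x along the tube. Rests on its heads, axis 20 mm up, any side down. 0.33 to 0.6 kg. Balance: see the mat. May be absent.
- boom2: Loose desk boom arm, 314 mm long: square aluminium tube 26 x 26 mm, bare for 240 mm, dark steel clamp head 44 mm long at its -x end, black head 30 mm long at the other, both 40 x 40 mm in section. Origin: middle of the bare tube, on its axis; x along the tube. Rests on its heads, axis 20 mm up, any side down. 0.33 to 0.6 kg. Balance: see the mat. May be absent.
- boom3: Loose desk boom arm, 310 mm long: square aluminium tube 26 x 26 mm, bare for 240 mm, dark steel clamp head 44 mm long at its +x end, black head 26 mm long at the other, both 40 x 40 mm in section. Origin: middle of the bare tube, on its axis; x along the tube. Rests on its heads, axis 20 mm up, any side down. 0.33 to 0.6 kg. Balance: see the mat. May be absent.
- mat: Thin grey felt mat, 340 (x) x 310 (y) mm, lying flat at table height, on which the arms lie at the start side by side, roughly along its x, about 95 mm apart; origin at its centre. What the arms' heads weigh differs and cannot be seen: an arm's balance point is on its axis, 15 mm on the black head's side of its origin to 70 mm towards the clamp head.
- stand: Boom stand, fixed: a steel base 140 (x) x 300 (y) x 12 mm with three saddles in a row along y, 100 mm apart; origin under its centre. An arm lies on a saddle along the stand's x, either way round.
- saddle1 (a point): Centre of the flat top of the saddle at -y of the stand, 65 mm above the table; axes as the stand's. A post 30 mm (x) by 16 mm (y), narrower than the tube; four guide pins, 8 mm thick, at x = +-34, y = +-20.5 mm rise 15 mm above it and leave 33 mm for the tube. An arm stays level only with its balance point within 15 mm of the centre; else it tips down to the table.
- saddle2 (a point): Centre of the flat top of the saddle in the middle of the stand, 65 mm above the table; axes as the stand's. A post 30 mm (x) by 16 mm (y), narrower than the tube; four guide pins, 8 mm thick, at x = +-34, y = +-20.5 mm rise 15 mm above it and leave 33 mm for the tube. An arm stays level only with its balance point within 15 mm of the centre; else it tips down to the table.
- saddle3 (a point): Centre of the flat top of the saddle at +y of the stand, 65 mm above the table; axes as the stand's. A post 30 mm (x) by 16 mm (y), narrower than the tube; four guide pins, 8 mm thick, at x = +-34, y = +-20.5 mm rise 15 mm above it and leave 33 mm for the tube. An arm stays level only with its balance point within 15 mm of the centre; else it tips down to the table.
- pedal (a joint): Angle of the camera foot pedal, rad: 0 up (where its spring holds it), 0.22 at its stop. The pedal is a ribbed steel plate 120 x 54 mm on a fixed base 130 x 85 mm in the middle of the table, hinged at its end farther from the robot; pressed at the toe it needs about 4 N to start and 9 N at the stop.
- pedal_toe (a point): Where to press: top face of the pedal, 100 mm from the hinge and 20 mm from the free end that faces the robot, about 48 mm above the table when up, 26 mm when down; moves with the pedal. Its x points from the robot-side end to the hinge.
- mug: White mug, 76 mm wide, 90 mm high, bystander; origin under its centre.
- keypad: White keypad 75 x 100 x 17 mm, bystander; origin under its centre.
There are look-alikes about, which are no part of the job. There is more than one size of the part that bears pedal; the job needs the middle-sized.

How it is judged:
On the way, in this order (a step that is already met when the one before it is completed fails the run):
1. every boom arm balances level on a saddle, let go (((y of boom1 in the frame of saddle1 between -0.018 and 0.018 m and x of boom1 in the frame of saddle1 between -0.1 and 0.1 m and z of boom1 in the frame of saddle1 between 0.007 and 0.019 m) or (y of boom1 in the frame of saddle2 between -0.018 and 0.018 m and x of boom1 in the frame of saddle2 between -0.1 and 0.1 m and z of boom1 in the frame of saddle2 between 0.007 and 0.019 m) or (y of boom1 in the frame of saddle3 between -0.018 and 0.018 m and x of boom1 in the frame of saddle3 between -0.1 and 0.1 m and z of boom1 in the frame of saddle3 between 0.007 and 0.019 m)) and angle between boom1's own x axis and vertical between 1.47 and 1.67 rad and contact force between each of boom1, boom2, boom3 and the fingers below 0.1 N and ((y of boom2 in the frame of saddle1 between -0.018 and 0.018 m and x of boom2 in the frame of saddle1 between -0.1 and 0.1 m and z of boom2 in the frame of saddle1 between 0.007 and 0.019 m) or (y of boom2 in the frame of saddle2 between -0.018 and 0.018 m and x of boom2 in the frame of saddle2 between -0.1 and 0.1 m and z of boom2 in the frame of saddle2 between 0.007 and 0.019 m) or (y of boom2 in the frame of saddle3 between -0.018 and 0.018 m and x of boom2 in the frame of saddle3 between -0.1 and 0.1 m and z of boom2 in the frame of saddle3 between 0.007 and 0.019 m)) and angle between boom2's own x axis and vertical between 1.47 and 1.67 rad and ((y of boom3 in the frame of saddle1 between -0.018 and 0.018 m and x of boom3 in the frame of saddle1 between -0.1 and 0.1 m and z of boom3 in the frame of saddle1 between 0.007 and 0.019 m) or (y of boom3 in the frame of saddle2 between -0.018 and 0.018 m and x of boom3 in the frame of saddle2 between -0.1 and 0.1 m and z of boom3 in the frame of saddle2 between 0.007 and 0.019 m) or (y of boom3 in the frame of saddle3 between -0.018 and 0.018 m and x of boom3 in the frame of saddle3 between -0.1 and 0.1 m and z of boom3 in the frame of saddle3 between 0.007 and 0.019 m)) and angle between boom3's own x axis and vertical between 1.47 and 1.67 rad), for 0.3 s.
2. the pedal is pressed down to its stop (value of joint pedal above 0.2 rad), for 0.1 s.
At the end, for the whole second after the job is handed in: Every arm present lies flat on the table with its middle over the mat (axis 12 to 30 mm above the table, level within 0.1 rad), let go; the pedal is back up (below 0.04 rad) (x of boom1 in the frame of mat between -0.16 and 0.16 m and y of boom1 in the frame of mat between -0.155 and 0.155 m and height (world z) of boom1 between 0.012 and 0.03 m and angle between boom1's own x axis and vertical between 1.47 and 1.67 rad and contact force between each of boom1, boom2, boom3 and the fingers below 0.1 N and x of boom2 in the frame of mat between -0.16 and 0.16 m and y of boom2 in the frame of mat between -0.155 and 0.155 m and height (world z) of boom2 between 0.012 and 0.03 m and angle between boom2's own x axis and vertical between 1.47 and 1.67 rad and x of boom3 in the frame of mat between -0.16 and 0.16 m and y of boom3 in the frame of mat between -0.155 and 0.155 m and height (world z) of boom3 between 0.012 and 0.03 m and angle between boom3's own x axis and vertical between 1.47 and 1.67 rad and value of joint pedal below 0.04 rad); the robot touches nothing.
It fails at once if the mug is moved more than 4 cm (distance of mug from where it was at the start of the episode above 0.04 m).
It fails at once if the keypad is moved more than 4 cm (distance of keypad from where it was at the start of the episode above 0.04 m).
Of boom1, boom2, boom3 only 2 to 3 are there at a start; the rules pass over those that are not, and their reading is None.
At some moment in a run one of boom1, boom2, boom3 may be knocked a few centimetres aside while the robot is not near it.
It also fails if it takes over 210 s, if anything falls off the work surface, if the arm or the gripper's body presses on something with over 40 N, if the wrist force passes 120 N, or if a joint passes its speed limit or range.

## Robot

A 7-joint arm with a two-finger parallel gripper is mounted at the origin on the work surface. World frame = base frame: x ahead of the robot, y to its left, z up, the work surface at z = 0. Lengths are in m, angles in rad, forces in N, time in s.
With the tool pointing down it reaches from about 0.4 to 0.875 m from the base axis. Payload 19.3 kg.
Tool frame: the origin (TCP) lies at the very end of the fingers, on their centre line; the grasp point (between the pads) lies 19 mm behind it; z points along the fingers, y is the line along which they close (so a half turn about z gives the same grasp; the last joint's range is limited). The gripper opens to 85 mm and grips with 20 to 120 N. Pads are 22 mm wide; open, the fingers measure 114 mm over their backs; the gripper's body (76 mm by 85 mm) begins 54 mm behind the grasp point. The pads swing forward as they close: fully open they stand 13 mm farther back than shut.
Start: joints at [-1.176, 0.521, -0.036, 1.599, 0.021, 1.021, -0.113], TCP at [0.28, 0.559, 0.231] pointing down, gripper open.
Joint ranges: [-2.91, 2.91], [-0.3, 2.13], [-1.5, 1.42], [0.17, 2.43], [-1.26, 4.41], [0.16, 1.93], [-2.52, 2.52]. Speed limits (rad/s): [1.89, 1.89, 2.39, 2.39, 3.01, 3.01, 3.01].

## Interface

Orientations are given as [roll, pitch, yaw] about the fixed x, y, z axes, in that order (R = Rz(yaw) Ry(pitch) Rx(roll)).
In Python, from workcell import monitor, optics, job_done gives the robot as it stands.
- The arm moves only by the shell command python3 -m handwheel 'ROWS' [FORCE]. ROWS is JSON, a list of rows, each an object of numbers: "dx", "dy", "dz": the shift along the tool's x, y, z in cm; "wx", "wy", "wz": the turn, a rotation vector about the tool's x, y, z in rad; "claw": the opening in per cent of the stroke, from 0 (shut) to 100 (fully open). A call has 1 to 8 rows; each row shifts and turns the commanded pose from where the row before left it, along the tool's axes as they then stand; what a row does not reach is not made up. A row lasts 1/8 s, in which the tool goes at most 62.5 mm and 10.7 degrees, less where a joint would pass 70% of its speed; a pose out of reach is approached as far as the arm can. A call with a gripper value outside its range is refused whole. The fingers move at their own pace and stop on an object; FORCE is the grip in N (left out, the last holds). Time passes only in rows, so rows that do not move let the fingers close. It gives the time, the measured TCP pose, the force, the opening and the grip force at its end, in the units of the state.
- monitor.observe(): the state, without advancing time (a new reading comes with each control period).
- optics.grab_frame(name): name is "scene" or "top"; returns a dict with "frame" (384x512x3 uint8, blue, green, red), "fovy" (degrees; the focal length in pixels is half the picture's height over the tangent of half this angle, whatever the lens; pixels are square), "cx", "cy" (the principal point, pixels), "R" (3x3) and "t" (3): a world point X has camera coordinates R X + t. Camera axes: x right, y down, z forward; pixel columns grow to the right and rows downward; lengths in m; the calibration is good to about 2 mm. A picture is of the moment at which its call begins. There is no depth.
- job_done(): hands the job in; it is judged then, once.
Trained networks look in the newest picture that a camera, given by its name, has taken for a name from the list of things; names that differ only in an ending like _2 or _b are one class to them, and where a whole thing is asked for, a point or a joint stands for the part that bears it (a point fixed in the world has none). Each returns a list of dicts, best first, with "p" (0 to 1); they miss things now and then, are a little off and sometimes report something else, mostly with a low value. They report only what shows in the picture. A call takes as long as a camera call. They do not tell look-alikes from the thing itself.
- optics.masks_of(name, camera): "region" (384x512 bool, what is visible of it) and "rect" ([left, top, width, height] in pixels, round what is visible of it).
The state is a dict: "clock": time; "qpos": joint angles; "qd": joint speeds; "joint_efforts": joint torques, N m; "position": TCP position; "tool_rot": TCP orientation; "force": force on the tool from outside, world axes, zero at the start; "moment": the same for the moment, N m; "grip_width": finger opening in m; "finger_force": force on a finger pad.
Only numpy, scipy, OpenCV 4.12 (cv2) and the standard library are available. Lean on these libraries where they do the work, as an engineer would, in place of code of your own. Each camera call takes 0.05 s, during which the arm holds its last target. There are 200 camera calls.

## Working session

There is one attempt and no reset: what is moved stays moved. The work goes in short steps, Python scripts to look and compute and a shell command to move; the robot and the scene stay as the last step left them, time stands still between calls to the robot, and variables do not carry over. Pictures are saved under pics/ and viewed, at most 14 in all, crops included, and the job is handed in when it is done.

```bash
mkdir -p pics; ls
cat > h.py <<'E'
import numpy as np, cv2
from workcell import monitor, optics, job_done
def f_of(c): return c["frame"].shape[0]/2/np.tan(np.radians(c["fovy"])/2)
def proj(c,X):
    p=np.asarray(c["R"])@np.asarray(X,float)+np.asarray(c["t"]); f=f_of(c)
    return np.array([c["cx"]+f*p[0]/p[2],c["cy"]+f*p[1]/p[2]])
def back(c,uv,z=0.):
    R=np.asarray(c["R"]);t=np.asarray(c["t"]);f=f_of(c)
    d=R.T@np.array([(uv[0]-c["cx"])/f,(uv[1]-c["cy"])/f,1]); o=-R.T@t
    return o+d*(z-o[2])/d[2]
def line(m):
    p=cv2.findNonZero(m.astype(np.uint8)); r=cv2.minAreaRect(p); return r
E
python3 - <<'E'
from h import *
s=monitor.observe(); print({k:np.round(v,3).tolist() for k,v in s.items()})
for n in("scene","top"):
    c=optics.grab_frame(n); cv2.imwrite(f"pics/{n}0.png",c["frame"]); print(n,c["fovy"],c["cx"],c["cy"],np.round(-np.array(c["R"]).T@c["t"],3),np.round(c["R"],2).tolist())
    for o in("boom1","boom2","boom3","mat","stand","pedal","mug","keypad"):
        for r in optics.masks_of(o,n):
            x,y,w,h=r["rect"]; print(o,round(r["p"],2),r["rect"],int(r["region"].sum()),np.round(back(c,(x+w/2,y+h/2),.02)[:2],3))
E
```

```text
pics
{'clock': 0.0, 'qpos': [-1.176, 0.522, -0.036, 1.6, 0.021, 1.021, -0.113], 'qd': [-0.0, 0.001, -0.001, 0.001, -0.001, -0.001, -0.0], 'joint_efforts': [0.0, -92.712, 1.98, -36.993, 0.018, 0.008, 0.0], 'position': [0.28, 0.558, 0.231], 'tool_rot': [-3.14, 0.0, 2.677], 'force': [0.203, 0.605, -0.397], 'moment': [0.013, 0.01, -0.024], 'finger_force': 0.0, 'grip_width': 0.086}
scene 42.94626455834772 255.84941715875993 196.0686719344244 [ 1.27  -0.425  1.356] [[0.49, 0.87, -0.0], [0.73, -0.41, -0.55], [-0.48, 0.27, -0.84]]
boom1 0.91 [265.7, 136.9, 61.0, 78.0] 891 [0.505 0.164]
boom1 0.7 [287.3, 124.2, 57.2, 69.9] 821 [0.478 0.261]
boom1 0.55 [128.9, 192.8, 104.1, 82.1] 3829 [ 0.515 -0.266]
boom2 0.91 [265.7, 136.9, 61.0, 78.0] 891 [0.505 0.164]
boom2 0.7 [287.3, 124.2, 57.2, 69.9] 821 [0.478 0.261]
boom2 0.55 [128.9, 192.8, 104.1, 82.1] 3829 [ 0.515 -0.266]
boom3 0.91 [265.7, 136.9, 61.0, 78.0] 891 [0.505 0.164]
boom3 0.7 [287.3, 124.2, 57.2, 69.9] 821 [0.478 0.261]
boom3 0.55 [128.9, 192.8, 104.1, 82.1] 3829 [ 0.515 -0.266]
mat 0.97 [253.6, 116.7, 120.6, 96.4] 4847 [0.495 0.242]
st
[... 633 characters left out ...]
94.2] 907 [0.491 0.177]
boom2 0.79 [165.5, 161.6, 19.7, 92.6] 925 [0.455 0.265]
boom2 0.66 [193.9, 150.4, 16.5, 94.2] 907 [0.491 0.177]
boom3 0.79 [165.5, 161.6, 19.7, 92.6] 925 [0.455 0.265]
boom3 0.66 [193.9, 150.4, 16.5, 94.2] 907 [0.491 0.177]
mat 0.91 [126.2, 155.9, 96.8, 104.6] 7431 [0.454 0.268]
stand 0.83 [280.7, 175.3, 94.6, 46.3] 3680 [ 0.494 -0.245]
stand 0.4 [197.0, 152.6, 15.2, 91.4] 915 [0.488 0.169]
pedal 0.78 [247.9, 151.8, 16.2, 31.5] 549 [ 0.595 -0.002]
pedal 0.77 [185.5, 85.6, 34.8, 45.2] 996 [0.795 0.182]
mug 0.67 [248.2, 97.1, 23.7, 34.9] 578 [ 0.777 -0.013]
mug 0.53 [248.4, 148.7, 14.6, 40.8] 569 [ 0.589 -0.001]
keypad 0.86 [241.2, 213.2, 34.1, 24.2] 655 [ 0.401 -0.012]
```

Run:
```python
import cv2
for n in("scene","top"):
    a=cv2.imread(f"pics/{n}0.png"); cv2.imwrite(f"pics/{n}0b.png",cv2.resize(a[60:320,90:420] ,(760,599),interpolation=cv2.INTER_CUBIC))
```

```text
(no output)
```

View pics/scene0b.png

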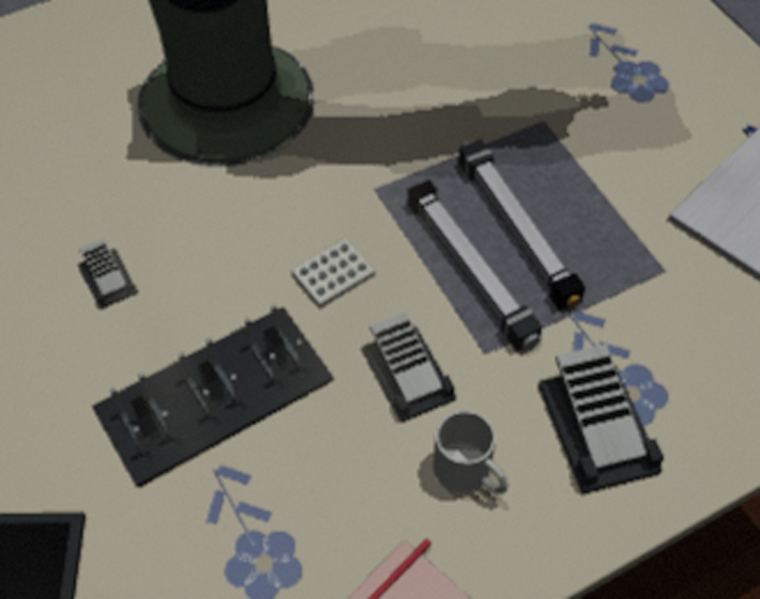

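View pics/top0b.png

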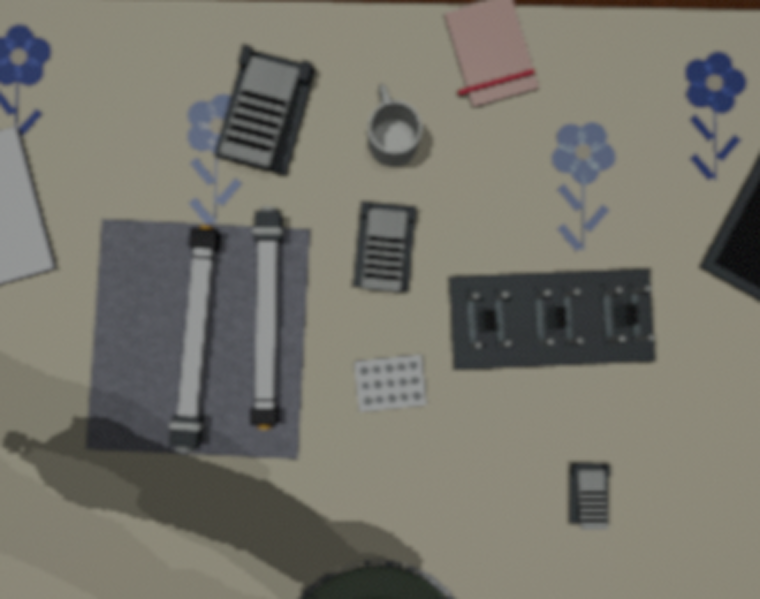

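The pictures show two arms on the mat, and three pedal look-alikes. In original top-image pixels:

- **Pedals:** large at about (203,108), middle at about (256,168) and small at about (346,274). The middle one, in mid-table, is the one to press.
- **Arms:** arm A at about (205,198) has its steel clamp at the far end. Arm B at about (175,208) has its black/orange head at the far end.
- **Other dark or long items:** the stand at about (328,198), the notebook and the tablet are not arms.

Next I measure the poses and check one close crop.

Run:
```python
from h import *
c=optics.grab_frame("top"); a=c["frame"]; g=cv2.cvtColor(a,cv2.COLOR_BGR2GRAY)
for (x,y,w,h) in ([190,148,26,100],[160,156,30,102]):
    m=np.zeros(g.shape,bool); sub=g[y:y+h,x:x+w]; m[y:y+h,x:x+w]=sub>135
    n,l,st,_=cv2.connectedComponentsWithStats(m.astype(np.uint8)); k=1+np.argmax(st[1:,4]); m=l==k
    r=line(m); print("tube",np.round(r[0],1),np.round(r[1],1),r[2],m.sum())
    ctr=back(c,r[0],.033); b=[back(c,q,.033) for q in cv2.boxPoints(r)]; d=[b[1]-b[0],b[2]-b[1]]; d=max(d,key=np.linalg.norm)
    print(np.round(ctr,4),"len",np.linalg.norm(d),"ang",np.arctan(d[1]/d[0]))
    ys=np.arange(y,y+h); print([int(g[yy,int(r[0][0]+(yy-r[0][1])*( (proj(c,ctr+d/2)-proj(c,ctr-d/2))[0]/(proj(c,ctr+d/2)-proj(c,ctr-d/2))[1])+.5)]) for yy in ys])
for o,z in(("stand",.012),("pedal",.03),("mat",0),("keypad",.017)):
    for r in optics.masks_of(o,"top"):
        q=line(r["region"]); b=np.array([back(c,p,z)[:2] for p in cv2.boxPoints(q)]); d=b[1]-b[0];e=b[2]-b[1]
        print(o,round(r["p"],2),np.round(b.mean(0),4),np.round([np.linalg.norm(d),np.linalg.norm(e)],3),np.round([np.arctan2(d[1],d[0]),np.arctan2(e[1],e[0])],3))
up=[cv2.resize(a[145:260,150:220],(365,600),interpolation=cv2.INTER_CUBIC),cv2.resize(a[145:260,235:315],(417,600),interpolation=cv2.INTER_CUBIC)]
cv2.imwrite("pics/crop1.png",cv2.convertScaleAbs(np.hstack(up),alpha=1.4))
```

```text
tube [205. 198.] [66.  6.] 90.0 417
[0.489  0.1659 0.033 ] len 0.21855055324820513 ang 0.022262657534058643
[136, 131, 115, 88, 63, 55, 54, 54, 54, 60, 89, 122, 125, 102, 72, 61, 97, 136, 150, 150, 149, 149, 149, 149, 149, 149, 149, 149, 150, 150, 150, 149, 149, 150, 149, 149, 150, 149, 150, 150, 149, 150, 150, 150, 150, 150, 149, 150, 150, 149, 149, 149, 149, 149, 149, 149, 150, 149, 149, 150, 150, 150, 149, 149, 150, 149, 150, 149, 150, 149, 149, 150, 150, 150, 150, 149, 149, 149, 149, 150, 150, 149, 150, 148, 135, 110, 122, 143, 136, 94, 49, 38, 38, 38, 36, 41, 65, 91, 96, 90]
tube [173.9 206. ] [ 6.4 66.7] 5.440331935882568 427
[0.4611 0.2677 0.033 ] len 0.21944308017429953 ang -0.06570760945604433
[112, 104, 93, 63, 36, 29, 34, 32, 35, 33, 42, 83, 126, 147, 134, 109, 122, 144, 149, 149, 149, 149, 149, 149, 150, 149, 149, 149, 149, 149, 149, 150, 149, 149, 150, 149, 149, 149, 149, 149, 149, 149, 149, 149, 149, 149, 149, 149, 149, 149, 149, 149, 150, 149, 149, 150, 149, 149, 150, 149, 149, 149, 148, 149, 149, 149, 149, 149, 149, 149, 149, 149, 149, 149, 149, 149, 149, 149, 148, 149, 149, 150, 148, 141, 113, 77, 65, 94, 126, 128, 99, 65, 51, 48, 50, 49, 50, 66, 90, 100, 88, 73]
stand 0.83 [ 0.4962 -0.2511] [0.303 0.14 ] [-1.513 -3.107]
pedal 0.91 [ 0.5912 -0.0027] [0.118 0.055] [-0.084 -1.655]
pedal 0.82 [0.7919 0.1834] [0.156 0.074] [-0.283 -1.872]
keypad 0.78 [ 0.3991 -0.0137] [0.1   0.075] [-1.457 -3.031]
keypad 0.29 [0.4623 0.2648] [0.34  0.311] [-0.025 -1.617]
```

View pics/crop1.png

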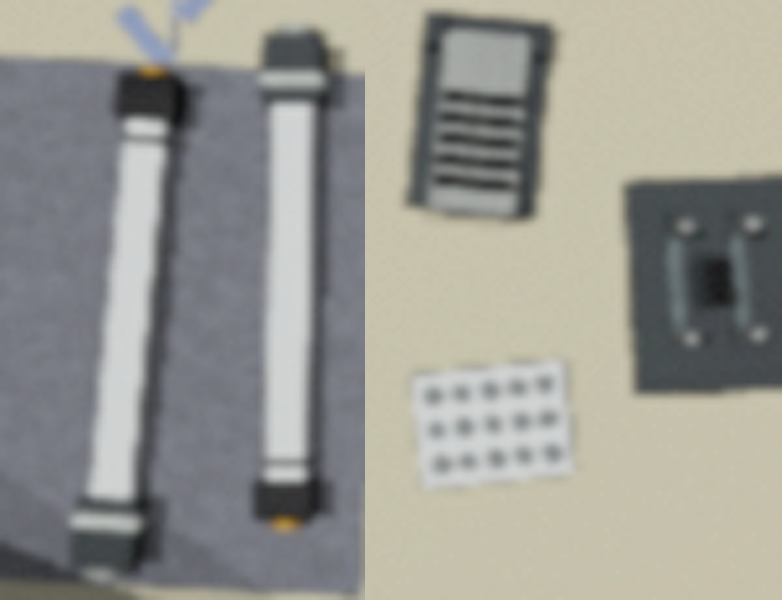

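Run:
```python
from h import *
c=optics.grab_frame("top"); g=cv2.cvtColor(c["frame"],cv2.COLOR_BGR2GRAY).astype(float)
from scipy.optimize import minimize
gs=cv2.GaussianBlur(g,(0,0),1.0)
P=[(sx,sy+k*.1) for k in(-1,0,1) for sx in(-.034,.034) for sy in(-.0205,.0205)]
def cost(v):
    s=0
    for x,y in P:
        X=[v[0]+x*np.cos(v[2])-y*np.sin(v[2]),v[1]+x*np.sin(v[2])+y*np.cos(v[2]),.080]
        u=proj(c,X); s+=cv2.getRectSubPix(gs.astype(np.float32),(1,1),(float(u[0]),float(u[1])))[0,0]
    return -s
best=min((minimize(cost,[.496+dx,-.251+dy,.04],method="Nelder-Mead",options=dict(initial_simplex=np.array([.496+dx,-.251+dy,.04])+np.array([[0,0,0],[.004,0,0],[0,.004,0],[0,0,.03]]))) for dx in(-.005,0,.005) for dy in(-.005,0,.005)),key=lambda r:r.fun)
print(best.x,best.fun/12, cost([.496,-.251,.04])/12)
x,y,t=best.x
for k in(-1,0,1): print("saddle",k+2,np.round([x-k*.1*np.sin(t),y+k*.1*np.cos(t)],4))
# saddle3 manual pins
for u,v in((685,227),(752,225),(690,338),(757,333)): print(np.round(back(c,(235+(u-365)/417*80-.5,145+v/600*115-.5),.08),4))
```

```text
[ 0.49667662 -0.25287159  0.05403968] -79.2344970703125 -77.07249
saddle 1 [ 0.5021 -0.3527]
saddle 2 [ 0.4967 -0.2529]
saddle 3 [ 0.4913 -0.153 ]
[ 0.5231 -0.1287  0.08  ]
[ 0.525  -0.1699  0.08  ]
[ 0.4553 -0.1322  0.08  ]
[ 0.4589 -0.1732  0.08  ]
```

```bash
python3 -m handwheel '[{"wz":-0.18},{"wz":-0.18},{"wz":-0.08,"dz":1}]' 100; python3 -c "
from h import *
s=monitor.observe();print(s['position'],s['tool_rot'],s['qpos'],s['clock'])"
```

```text
[0.28017687 0.55867314 0.23128686] [-3.14156998e+00  1.82440576e-05  2.67675600e+00] [-1.17620093  0.52140398 -0.03629054  1.59950434  0.02121486  1.02109344
 -0.11279798] 1.2schema error: expected keys dx, dy, dz, wx, wy, wz, claw
```

```bash
cat > st.py <<'E'
from h import *
s=monitor.observe();print(np.round(s['clock'],2),'pos',np.round(s['position'],4),'rot',np.round(s['tool_rot'],3),'F',np.round(s['force'],2),'M',np.round(s['moment'],3),'w',round(s['grip_width'],4),round(s['finger_force'],1))
E
python3 -m handwheel '[{"dx":0,"dy":0,"dz":0,"wx":0,"wy":0,"wz":-0.16,"claw":100},{"dx":0,"dy":0,"dz":0,"wx":0,"wy":0,"wz":-0.16,"claw":100},{"dx":0,"dy":0,"dz":0,"wx":0,"wy":0,"wz":-0.145,"claw":100},{"dx":-2,"dy":-3.5,"dz":0,"wx":0,"wy":0,"wz":0,"claw":100}]' 100
python3 -m handwheel '[{"dx":-3,"dy":-5,"dz":0,"wx":0,"wy":0,"wz":0,"claw":100},{"dx":-3,"dy":-5.2,"dz":0,"wx":0,"wy":0,"wz":0,"claw":100},{"dx":-3,"dy":-5.2,"dz":0,"wx":0,"wy":0,"wz":0,"claw":100},{"dx":-3,"dy":-5.2,"dz":0,"wx":0,"wy":0,"wz":0,"claw":100},{"dx":-3,"dy":-5.2,"dz":0,"wx":0,"wy":0,"wz":0,"claw":100},{"dx":-3,"dy":-5,"dz":0,"wx":0,"wy":0,"wz":0,"claw":100},{"dx":-2.6,"dy":-5,"dz":0,"wx":0,"wy":0,"wz":0,"claw":100},{"dx":0,"dy":0,"dz":5,"wx":0,"wy":0,"wz":0,"claw":100}]'
python3 st.py
```

```text
clock: 1.7
position: [0.2986, 0.525, 0.2309]
tool_rot: [3.141, -0.001, -3.135]
force: [1.3, -0.6, 0.2]
grip_width: 0.0855
finger_force: 0.0
clock: 2.7
position: [0.5099, 0.1621, 0.1832]
tool_rot: [3.141, 0.006, 3.135]
force: [0.8, 1.1, -0.7]
grip_width: 0.0854
finger_force: 0.0
2.7 pos [0.5099 0.1621 0.1832] rot [3.141 0.006 3.135] F [ 0.78  1.09 -0.72] M [ 0.053 -0.032 -0.03 ] w 0.0854 0.0
```

```bash
python3 -m handwheel '[{"dx":0,"dy":0,"dz":5,"wx":0,"wy":0,"wz":0,"claw":100},{"dx":0,"dy":0,"dz":5,"wx":0,"wy":0,"wz":0,"claw":100},{"dx":0,"dy":0,"dz":2,"wx":0,"wy":0,"wz":0,"claw":100},{"dx":0,"dy":0,"dz":0,"wx":0,"wy":0,"wz":0,"claw":100},{"dx":0,"dy":0,"dz":0,"wx":0,"wy":0,"wz":0,"claw":100}]'
python3 - <<'E'
from h import *
c=optics.grab_frame("top"); cv2.imwrite("pics/g1.png",cv2.resize(c["frame"][130:270,130:260],(557,600),interpolation=cv2.INTER_CUBIC))
E
python3 st.py
```

```text
clock: 3.32
position: [0.5068, 0.1659, 0.0623]
tool_rot: [3.141, 0.001, -3.141]
force: [-0.5, 0.1, 0.5]
grip_width: 0.0852
finger_force: 0.0
3.38 pos [0.5069 0.166  0.0625] rot [3.141e+00 2.000e-03 3.142e+00] F [-0.64  0.35  0.3 ] M [-0.01  -0.077 -0.006] w 0.0847 0.0
```

View pics/g1.png

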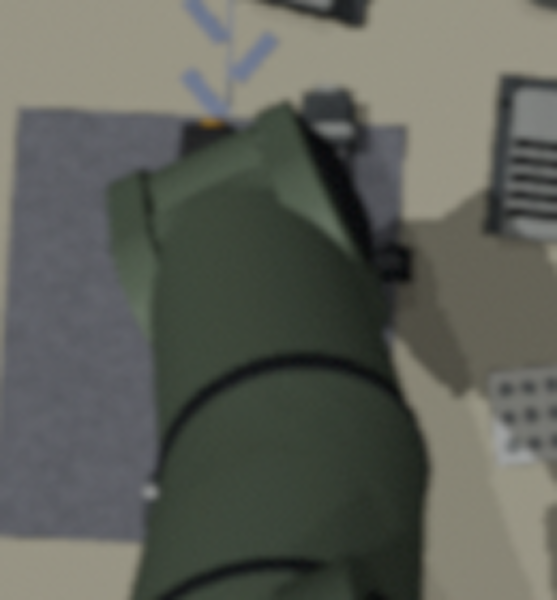

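The robot arm hides the grasp from above, with only the clamp end of A showing at about (330,120) in the crop. The commanded pose is right, so I lower, close and lift a little.

```bash
python3 -m handwheel '[{"dx":0,"dy":0,"dz":3.6,"wx":0,"wy":0,"wz":0,"claw":100},{"dx":0,"dy":0,"dz":2,"wx":0,"wy":0,"wz":0,"claw":100},{"dx":0,"dy":0,"dz":0,"wx":0,"wy":0,"wz":0,"claw":100}]'; python3 st.py
python3 -m handwheel '[{"dx":0,"dy":0,"dz":0,"wx":0,"wy":0,"wz":0,"claw":0},{"dx":0,"dy":0,"dz":0,"wx":0,"wy":0,"wz":0,"claw":0},{"dx":0,"dy":0,"dz":0,"wx":0,"wy":0,"wz":0,"claw":0},{"dx":0,"dy":0,"dz":0,"wx":0,"wy":0,"wz":0,"claw":0},{"dx":0,"dy":0,"dz":0,"wx":0,"wy":0,"wz":0,"claw":0}]' 115; python3 st.py
```

```text
clock: 3.75
position: [0.5061, 0.1657, 0.0053]
tool_rot: [-3.141, -0.001, -3.141]
force: [-0.5, -0.0, 0.5]
grip_width: 0.0852
finger_force: 0.0
3.75 pos [0.5061 0.1657 0.0053] rot [-3.141e+00 -1.000e-03 -3.141e+00] F [-0.49 -0.    0.48] M [-0.022  0.023 -0.03 ] w 0.0852 0.0
clock: 4.38
position: [0.5066, 0.1659, 0.0062]
tool_rot: [3.141, 0.001, -3.141]
force: [-3.3, -0.3, 16.9]
grip_width: 0.0241
finger_force: 114.2
4.38 pos [0.5066 0.1659 0.0062] rot [ 3.141e+00  1.000e-03 -3.141e+00] F [-3.26 -0.29 16.94] M [-0.148  0.764  0.082] w 0.0241 114.2
```

```bash
python3 -m handwheel '[{"dx":0,"dy":0,"dz":-1,"wx":0,"wy":0,"wz":0,"claw":0},{"dx":0,"dy":0,"dz":-1,"wx":0,"wy":0,"wz":0,"claw":0},{"dx":0,"dy":0,"dz":-0.5,"wx":0,"wy":0,"wz":0,"claw":0},{"dx":0,"dy":0,"dz":0,"wx":0,"wy":0,"wz":0,"claw":0},{"dx":0,"dy":0,"dz":0,"wx":0,"wy":0,"wz":0,"claw":0},{"dx":0,"dy":0,"dz":0,"wx":0,"wy":0,"wz":0,"claw":0}]'; python3 st.py; python3 -m handwheel '[{"dx":0,"dy":0,"dz":0,"wx":0,"wy":0,"wz":0,"claw":0}]' >/dev/null; python3 st.py
```

```text
clock: 5.12
position: [0.506, 0.1657, 0.03]
tool_rot: [-3.141, -0.0, -3.141]
force: [0.3, 0.3, -5.4]
grip_width: 0.0243
finger_force: 113.2
5.12 pos [0.506  0.1657 0.03  ] rot [-3.141 -0.    -3.141] F [ 0.29  0.28 -5.41] M [0.019 0.127 0.04 ] w 0.0243 113.2
5.25 pos [0.5061 0.1657 0.0301] rot [-3.141 -0.    -3.141] F [-0.35 -0.42 -5.57] M [ 0.032  0.13  -0.024] w 0.0243 113.2
```

```bash
cat > avg.py <<'E'
from h import *
L=[]
for i in range(8):
    c=optics.grab_frame("scene"); s=monitor.observe(); L.append(np.r_[s["force"],s["moment"],s["position"]])
L=np.array(L); m=L.mean(0); print(np.round(m,4)); print("sd",np.round(L.std(0)[:6],3),"dx",m[4]/-m[2])
import sys
x,y,w,h=map(int,sys.argv[2:6]); cv2.imwrite("pics/"+sys.argv[1],cv2.resize(c["frame"][y:y+h,x:x+w],None,fx=600/max(w*.75,h),fy=600/max(w*.75,h),interpolation=cv2.INTER_CUBIC))
E
python3 avg.py l1.png 240 100 160 120
```

```text
[-0.1936  0.3298 -4.8884 -0.0103  0.1433  0.0183  0.5062  0.1657  0.0302]
sd [0.553 0.435 0.365 0.021 0.026 0.037] dx 0.02931135890462387
```

View pics/l1.png

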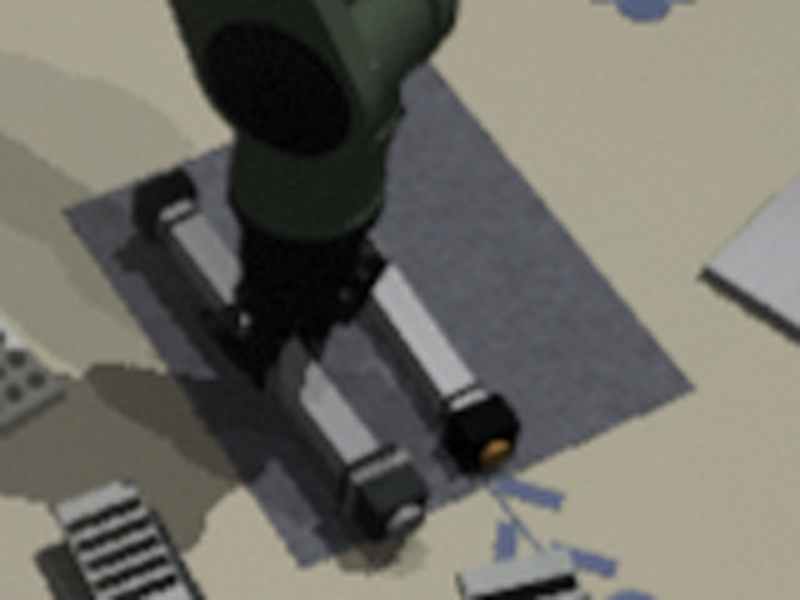

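Arm A hangs level, black head at (165,205) and clamp head at (385,495) in the crop. The moment puts its balance point about 28 mm towards the clamp, so I set it down and regrip there.

```bash
python3 -m handwheel '[{"dx":0,"dy":0,"dz":1.4,"wx":0,"wy":0,"wz":0,"claw":0},{"dx":0,"dy":0,"dz":1,"wx":0,"wy":0,"wz":0,"claw":0},{"dx":0,"dy":0,"dz":0,"wx":0,"wy":0,"wz":0,"claw":0},{"dx":0,"dy":0,"dz":0,"wx":0,"wy":0,"wz":0,"claw":50},{"dx":0,"dy":0,"dz":0,"wx":0,"wy":0,"wz":0,"claw":50},{"dx":0,"dy":0,"dz":0,"wx":0,"wy":0,"wz":0,"claw":50},{"dx":-2.8,"dy":0,"dz":0,"wx":0,"wy":0,"wz":0,"claw":50},{"dx":0,"dy":0,"dz":0,"wx":0,"wy":0,"wz":0,"claw":50}]'
python3 -m handwheel '[{"dx":0,"dy":0,"dz":0,"wx":0,"wy":0,"wz":0,"claw":0},{"dx":0,"dy":0,"dz":0,"wx":0,"wy":0,"wz":0,"claw":0},{"dx":0,"dy":0,"dz":0,"wx":0,"wy":0,"wz":0,"claw":0},{"dx":0,"dy":0,"dz":0,"wx":0,"wy":0,"wz":0,"claw":0},{"dx":0,"dy":0,"dz":-1,"wx":0,"wy":0,"wz":0,"claw":0},{"dx":0,"dy":0,"dz":-1.4,"wx":0,"wy":0,"wz":0,"claw":0},{"dx":0,"dy":0,"dz":0,"wx":0,"wy":0,"wz":0,"claw":0},{"dx":0,"dy":0,"dz":0,"wx":0,"wy":0,"wz":0,"claw":0}]'
python3 -m handwheel '[{"dx":0,"dy":0,"dz":0,"wx":0,"wy":0,"wz":0,"claw":0}]'
python3 avg.py l2.png 240 100 160 120
```

```text
clock: 6.65
position: [0.5358, 0.1656, 0.0064]
tool_rot: [3.141, 0.002, 3.141]
force: [-1.0, -0.6, 0.2]
grip_width: 0.0425
finger_force: 0.0
clock: 7.65
position: [0.5341, 0.1657, 0.0304]
tool_rot: [3.142, 0.0, -3.141]
force: [-0.5, 0.7, -5.5]
grip_width: 0.0244
finger_force: 113.2
clock: 7.78
position: [0.534, 0.1656, 0.03]
tool_rot: [-3.141, -0.001, -3.141]
force: [0.2, 0.3, -5.7]
grip_width: 0.0241
finger_force: 113.2
[ 2.1660e-01 -8.2000e-02 -5.1367e+00  4.6000e-03 -9.0000e-04 -2.4500e-02
  5.3410e-01  1.6570e-01  3.0100e-02]
sd [0.46  0.438 0.304 0.027 0.017 0.024] dx -0.00017371657174083914
```

Balance confirmed (0 mm offset). Carrying A to saddle1 at about (0.502, -0.352), yaw 0.053.

```bash
python3 -m handwheel '[{"dx":0,"dy":0,"dz":-4,"wx":0,"wy":0,"wz":0,"claw":0},{"dx":0,"dy":0,"dz":-5,"wx":0,"wy":0,"wz":0,"claw":0},{"dx":0,"dy":-3,"dz":-4,"wx":0,"wy":0,"wz":0,"claw":0},{"dx":0,"dy":-5,"dz":0,"wx":0,"wy":0,"wz":0,"claw":0},{"dx":0.5,"dy":-5.5,"dz":0,"wx":0,"wy":0,"wz":0,"claw":0},{"dx":0.5,"dy":-5.5,"dz":0,"wx":0,"wy":0,"wz":0,"claw":0},{"dx":0.5,"dy":-5.5,"dz":0,"wx":0,"wy":0,"wz":0,"claw":0},{"dx":0.5,"dy":-5.5,"dz":0,"wx":0,"wy":0,"wz":0,"claw":0}]'
python3 -m handwheel '[{"dx":0.5,"dy":-5.5,"dz":0,"wx":0,"wy":0,"wz":0,"claw":0},{"dx":0.5,"dy":-5.5,"dz":0,"wx":0,"wy":0,"wz":0,"claw":0},{"dx":0.2,"dy":-5,"dz":0,"wx":0,"wy":0,"wz":0,"claw":0},{"dx":0,"dy":-3.8,"dz":0,"wx":0,"wy":0,"wz":0,"claw":0},{"dx":0,"dy":-2,"dz":0,"wx":0,"wy":0,"wz":0,"claw":0},{"dx":0,"dy":0,"dz":0,"wx":0,"wy":0,"wz":-0.053,"claw":0},{"dx":0,"dy":0,"dz":0,"wx":0,"wy":0,"wz":0,"claw":0},{"dx":0,"dy":0,"dz":0,"wx":0,"wy":0,"wz":0,"claw":0}]'
python3 avg.py l3.png 120 130 160 120
```

```text
clock: 9.18
position: [0.5139, -0.136, 0.1604]
tool_rot: [-3.142, 0.0, -3.141]
force: [0.6, 0.3, -5.3]
grip_width: 0.0242
finger_force: 114.7
clock: 10.18
position: [0.5025, -0.3516, 0.1603]
tool_rot: [3.141, 0.0, -3.089]
force: [1.2, 0.8, -5.2]
grip_width: 0.0242
finger_force: 114.5
[-1.0500e-02  2.7580e-01 -5.3676e+00  2.3000e-03 -5.9000e-03 -2.5900e-02
  5.0240e-01 -3.5200e-01  1.6040e-01]
sd [0.641 0.525 0.661 0.032 0.015 0.027] dx -0.0011051291994040155
```

View pics/l3.png

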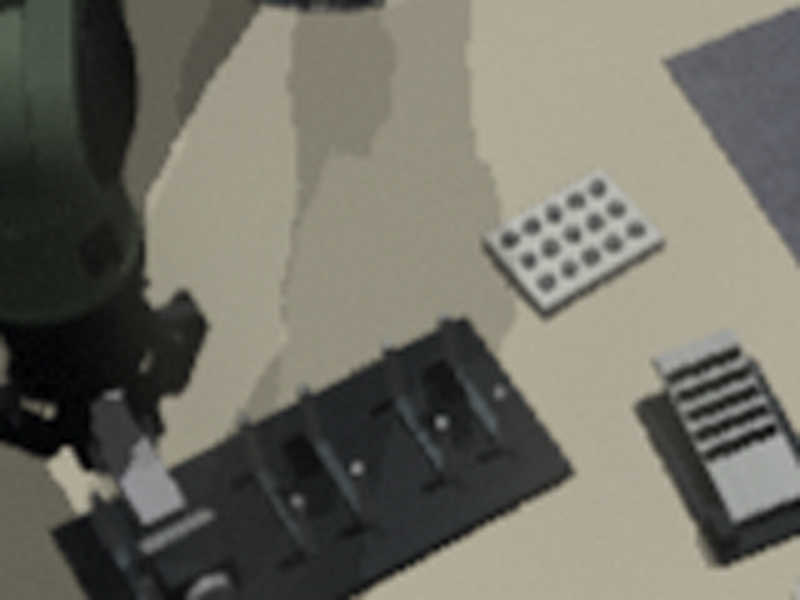

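The crop shows A hanging over saddle1, with its clamp at about (200,560) and the tube between the pins of the leftmost saddle. Lowering.

```bash
python3 -m handwheel '[{"dx":0,"dy":0,"dz":3,"wx":0,"wy":0,"wz":0,"claw":0},{"dx":0,"dy":0,"dz":3,"wx":0,"wy":0,"wz":0,"claw":0},{"dx":0,"dy":0,"dz":1.5,"wx":0,"wy":0,"wz":0,"claw":0},{"dx":0,"dy":0,"dz":1,"wx":0,"wy":0,"wz":0,"claw":0},{"dx":0,"dy":0,"dz":0.7,"wx":0,"wy":0,"wz":0,"claw":0},{"dx":0,"dy":0,"dz":0,"wx":0,"wy":0,"wz":0,"claw":0}]'
python3 avg.py l4.png 90 150 160 120
```

```text
clock: 11.32
position: [0.5024, -0.3523, 0.0684]
tool_rot: [-3.142, 0.0, -3.088]
force: [0.2, -0.1, -4.2]
grip_width: 0.0242
finger_force: 114.5
[ 4.0500e-02 -2.2290e-01 -5.0761e+00 -1.3900e-02 -7.6000e-03  2.6000e-03
  5.0250e-01 -3.5240e-01  6.8800e-02]
sd [0.406 0.494 0.533 0.013 0.03  0.045] dx -0.001491028989509913
```

View pics/l4.png

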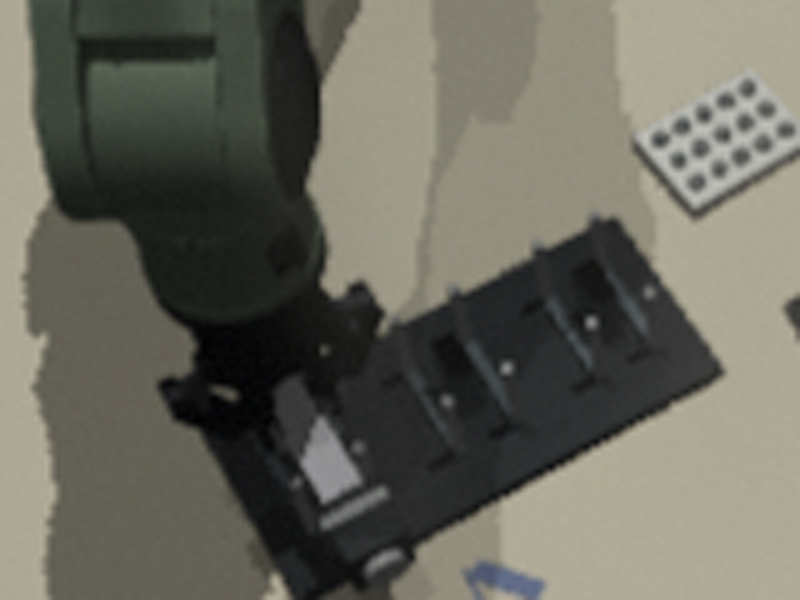

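The tube sits between the two near pins at (295,482) and (358,448), with no contact force. Lowering the last 5 mm, then releasing.

```bash
python3 -m handwheel '[{"dx":0,"dy":0,"dz":0.4,"wx":0,"wy":0,"wz":0,"claw":0},{"dx":0,"dy":0,"dz":0,"wx":0,"wy":0,"wz":0,"claw":0}]'; python3 st.py
python3 -m handwheel '[{"dx":0,"dy":0,"dz":0,"wx":0,"wy":0,"wz":0,"claw":70},{"dx":0,"dy":0,"dz":0,"wx":0,"wy":0,"wz":0,"claw":70},{"dx":0,"dy":0,"dz":0,"wx":0,"wy":0,"wz":0,"claw":70},{"dx":0,"dy":0,"dz":-2,"wx":0,"wy":0,"wz":0,"claw":70},{"dx":0,"dy":0,"dz":-6,"wx":0,"wy":0,"wz":0,"claw":100},{"dx":0,"dy":0,"dz":-6,"wx":0,"wy":0,"wz":0,"claw":100},{"dx":0,"dy":5,"dz":0,"wx":0,"wy":0,"wz":0.053,"claw":100},{"dx":0,"dy":6,"dz":0,"wx":0,"wy":0,"wz":0,"claw":100}]'
python3 -m handwheel '[{"dx":0,"dy":6,"dz":0,"wx":0,"wy":0,"wz":0,"claw":100},{"dx":0,"dy":6,"dz":0,"wx":0,"wy":0,"wz":0,"claw":100},{"dx":0,"dy":6,"dz":0,"wx":0,"wy":0,"wz":0,"claw":100}]'
python3 - <<'E'
from h import *
c=optics.grab_frame("scene"); d=optics.grab_frame("top")
a=cv2.resize(c["frame"][150:270,110:230],(390,390),interpolation=cv2.INTER_CUBIC);b=cv2.resize(d["frame"][150:270,280:400],(390,390),interpolation=cv2.INTER_CUBIC)
cv2.imwrite("pics/s1.png",np.hstack([a,b]))
# arm B remeasure
g=cv2.cvtColor(d["frame"],cv2.COLOR_BGR2GRAY); m=np.zeros(g.shape,bool)
for r in optics.masks_of("boom2","top"): 
    q=line(r["region"]); print(round(r["p"],2),np.round(q[0],1),np.round(q[1],1),round(q[2],1))
E
python3 st.py
```

```text
clock: 11.98
position: [0.5025, -0.3524, 0.0646]
tool_rot: [-3.141, 0.0, -3.088]
force: [-1.3, 1.1, 3.7]
grip_width: 0.024
finger_force: 115.4
11.98 pos [ 0.5025 -0.3524  0.0646] rot [-3.141  0.    -3.088] F [-1.33  1.11  3.74] M [0.11  0.288 0.003] w 0.024 115.4
clock: 12.98
position: [0.4996, -0.242, 0.2064]
tool_rot: [-3.14, 0.003, 3.139]
force: [1.6, 0.8, -0.5]
grip_width: 0.0854
finger_force: 0.0
clock: 13.35
position: [0.4996, -0.0606, 0.2058]
tool_rot: [-3.141, 0.002, 3.142]
force: [1.3, 1.2, 0.6]
grip_width: 0.0855
finger_force: 0.0
0.65 [173.9 206.6] [15.4 99.5] 4.8
0.6 [366.9 209. ] [100.4  16.1] 87.4
13.5 pos [ 0.4999 -0.0593  0.2057] rot [ 3.141e+00  2.000e-03 -3.136e+00] F [-0.65 -0.72  0.07] M [-0.053  0.005 -0.011] w 0.0856 0.0
```

View pics/s1.png

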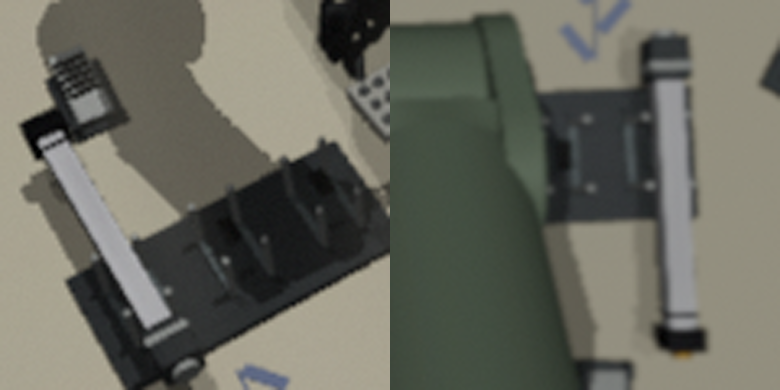

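A lies level on saddle1: in the top view its heads sit at about (665,60) and (680,340), both clear of the table. Now to arm B, which hasn't moved.

```bash
python3 -m handwheel '[{"dx":1,"dy":5.5,"dz":0,"wx":0,"wy":0,"wz":0,"claw":100},{"dx":1,"dy":5.5,"dz":0,"wx":0,"wy":0,"wz":0,"claw":100},{"dx":1,"dy":5.5,"dz":0,"wx":0,"wy":0,"wz":0,"claw":100},{"dx":1,"dy":5.5,"dz":0,"wx":0,"wy":0,"wz":0,"claw":100},{"dx":1,"dy":5.5,"dz":0,"wx":0,"wy":0,"wz":0,"claw":100},{"dx":0.5,"dy":5.3,"dz":4,"wx":0,"wy":0,"wz":0.066,"claw":100},{"dx":0,"dy":0,"dz":5,"wx":0,"wy":0,"wz":0,"claw":100},{"dx":0,"dy":0,"dz":4.5,"wx":0,"wy":0,"wz":0,"claw":100}]'
python3 -m handwheel '[{"dx":0,"dy":0,"dz":0,"wx":0,"wy":0,"wz":0,"claw":100},{"dx":0,"dy":0,"dz":0,"wx":0,"wy":0,"wz":0,"claw":100}]' >/dev/null; python3 st.py
```

```text
clock: 14.5
position: [0.4455, 0.2622, 0.0712]
tool_rot: [3.141, 0.001, 3.076]
force: [0.6, 0.3, -0.3]
grip_width: 0.0854
finger_force: 0.0
14.75 pos [0.446  0.2623 0.0736] rot [3.141e+00 2.000e-03 3.075e+00] F [ 0.21 -0.11  0.33] M [ 0.02   0.024 -0.016] w 0.0849 0.0
```

```bash
python3 -m handwheel '[{"dx":0.1,"dy":0.6,"dz":0,"wx":0,"wy":0,"wz":0,"claw":100},{"dx":0,"dy":0,"dz":4,"wx":0,"wy":0,"wz":0,"claw":100},{"dx":0,"dy":0,"dz":2.7,"wx":0,"wy":0,"wz":0,"claw":100},{"dx":0,"dy":0,"dz":0,"wx":0,"wy":0,"wz":0,"claw":0},{"dx":0,"dy":0,"dz":0,"wx":0,"wy":0,"wz":0,"claw":0},{"dx":0,"dy":0,"dz":0,"wx":0,"wy":0,"wz":0,"claw":0},{"dx":0,"dy":0,"dz":0,"wx":0,"wy":0,"wz":0,"claw":0},{"dx":0,"dy":0,"dz":0,"wx":0,"wy":0,"wz":0,"claw":0}]' 115
python3 -m handwheel '[{"dx":0,"dy":0,"dz":-1,"wx":0,"wy":0,"wz":0,"claw":0},{"dx":0,"dy":0,"dz":-1.4,"wx":0,"wy":0,"wz":0,"claw":0},{"dx":0,"dy":0,"dz":0,"wx":0,"wy":0,"wz":0,"claw":0},{"dx":0,"dy":0,"dz":0,"wx":0,"wy":0,"wz":0,"claw":0},{"dx":0,"dy":0,"dz":0,"wx":0,"wy":0,"wz":0,"claw":0}]'
python3 avg.py l5.png 240 100 160 120
```

```text
clock: 15.75
position: [0.445, 0.269, 0.0064]
tool_rot: [3.14, 0.002, 3.076]
force: [-4.0, -1.5, 20.8]
grip_width: 0.0242
finger_force: 113.9
clock: 16.38
position: [0.4441, 0.2683, 0.0284]
tool_rot: [-3.141, -0.0, 3.076]
force: [-0.0, -0.9, -5.3]
grip_width: 0.0238
finger_force: 113.7
[-0.1862  0.1485 -5.0626 -0.0072 -0.1201  0.0103  0.4442  0.2684  0.0285]
sd [0.825 0.267 0.616 0.034 0.02  0.029] dx -0.023729737307144446
```

```bash
python3 -m handwheel '[{"dx":0,"dy":0,"dz":1.4,"wx":0,"wy":0,"wz":0,"claw":0},{"dx":0,"dy":0,"dz":0.9,"wx":0,"wy":0,"wz":0,"claw":0},{"dx":0,"dy":0,"dz":0,"wx":0,"wy":0,"wz":0,"claw":0},{"dx":0,"dy":0,"dz":0,"wx":0,"wy":0,"wz":0,"claw":50},{"dx":0,"dy":0,"dz":0,"wx":0,"wy":0,"wz":0,"claw":50},{"dx":0,"dy":0,"dz":0,"wx":0,"wy":0,"wz":0,"claw":50},{"dx":2.4,"dy":0,"dz":0,"wx":0,"wy":0,"wz":0,"claw":50},{"dx":0,"dy":0,"dz":0,"wx":0,"wy":0,"wz":0,"claw":50}]'
python3 -m handwheel '[{"dx":0,"dy":0,"dz":0,"wx":0,"wy":0,"wz":0,"claw":0},{"dx":0,"dy":0,"dz":0,"wx":0,"wy":0,"wz":0,"claw":0},{"dx":0,"dy":0,"dz":0,"wx":0,"wy":0,"wz":0,"claw":0},{"dx":0,"dy":0,"dz":0,"wx":0,"wy":0,"wz":0,"claw":0},{"dx":0,"dy":0,"dz":-1,"wx":0,"wy":0,"wz":0,"claw":0},{"dx":0,"dy":0,"dz":-1.4,"wx":0,"wy":0,"wz":0,"claw":0},{"dx":0,"dy":0,"dz":0,"wx":0,"wy":0,"wz":0,"claw":0},{"dx":0,"dy":0,"dz":0,"wx":0,"wy":0,"wz":0,"claw":0}]'
python3 -m handwheel '[{"dx":0,"dy":0,"dz":0,"wx":0,"wy":0,"wz":0,"claw":0}]' >/dev/null
python3 avg.py l6.png 240 100 160 120
```

```text
clock: 17.77
position: [0.4191, 0.2702, 0.0058]
tool_rot: [-3.141, -0.001, 3.077]
force: [0.7, 0.1, -0.1]
grip_width: 0.0428
finger_force: 0.0
clock: 18.77
position: [0.4204, 0.27, 0.0298]
tool_rot: [3.141, 0.0, 3.076]
force: [-0.1, -0.5, -5.4]
grip_width: 0.0246
finger_force: 113.5
[ 9.3000e-03 -2.3310e-01 -5.0912e+00  5.3000e-03  1.5000e-03  7.7000e-03
  4.2020e-01  2.7000e-01  2.9600e-02]
sd [0.641 0.532 0.568 0.018 0.035 0.024] dx 0.00029399617707275916
```

```bash
python3 -m handwheel '[{"dx":0,"dy":0,"dz":-4,"wx":0,"wy":0,"wz":-0.066,"claw":0},{"dx":0,"dy":0,"dz":-5,"wx":0,"wy":0,"wz":0,"claw":0},{"dx":0,"dy":-3,"dz":-4,"wx":0,"wy":0,"wz":0,"claw":0},{"dx":-1,"dy":-5,"dz":0,"wx":0,"wy":0,"wz":0,"claw":0},{"dx":-1,"dy":-5.5,"dz":0,"wx":0,"wy":0,"wz":0,"claw":0},{"dx":-1,"dy":-5.5,"dz":0,"wx":0,"wy":0,"wz":0,"claw":0},{"dx":-1,"dy":-5.5,"dz":0,"wx":0,"wy":0,"wz":0,"claw":0},{"dx":-1,"dy":-5.5,"dz":0,"wx":0,"wy":0,"wz":0,"claw":0}]'
python3 -m handwheel '[{"dx":-1,"dy":-5,"dz":0,"wx":0,"wy":0,"wz":0,"claw":0},{"dx":-1.1,"dy":-4.2,"dz":0,"wx":0,"wy":0,"wz":0,"claw":0},{"dx":0,"dy":-3,"dz":0,"wx":0,"wy":0,"wz":0,"claw":0},{"dx":0,"dy":0,"dz":0,"wx":0,"wy":0,"wz":-0.053,"claw":0},{"dx":0,"dy":0,"dz":0,"wx":0,"wy":0,"wz":0,"claw":0},{"dx":0,"dy":0,"dz":0,"wx":0,"wy":0,"wz":0,"claw":0}]'
python3 avg.py l7.png 140 130 160 120
```

```text
clock: 20.3
position: [0.4704, -0.0318, 0.1599]
tool_rot: [3.142, 0.0, -3.141]
force: [1.1, 0.9, -5.3]
grip_width: 0.0239
finger_force: 114.9
clock: 21.05
position: [0.4914, -0.1516, 0.1598]
tool_rot: [3.141, -0.0, -3.089]
force: [-0.5, 0.3, -4.7]
grip_width: 0.0243
finger_force: 114.8
[-0.2647 -0.0643 -4.8242 -0.0106 -0.0129  0.0091  0.4914 -0.1517  0.1598]
sd [0.854 0.541 0.523 0.028 0.036 0.038] dx -0.0026675950573631247
```

```bash
python3 -m handwheel '[{"dx":0,"dy":-0.1,"dz":3,"wx":0,"wy":0,"wz":0,"claw":0},{"dx":0,"dy":0,"dz":3,"wx":0,"wy":0,"wz":0,"claw":0},{"dx":0,"dy":0,"dz":1.5,"wx":0,"wy":0,"wz":0,"claw":0},{"dx":0,"dy":0,"dz":1,"wx":0,"wy":0,"wz":0,"claw":0},{"dx":0,"dy":0,"dz":0.6,"wx":0,"wy":0,"wz":0,"claw":0},{"dx":0,"dy":0,"dz":0,"wx":0,"wy":0,"wz":0,"claw":0}]'
python3 avg.py l8.png 110 130 160 120
```

```text
clock: 22.2
position: [0.4916, -0.153, 0.0689]
tool_rot: [-3.141, 0.0, -3.088]
force: [-0.6, -0.5, -4.6]
grip_width: 0.024
finger_force: 114.8
[ 4.1100e-02 -8.8300e-02 -5.1704e+00  1.3300e-02 -3.0000e-04 -2.8000e-03
  4.9170e-01 -1.5300e-01  6.9200e-02]
sd [0.543 0.391 0.416 0.025 0.04  0.023] dx -5.45933341842791e-05
```

View pics/l8.png

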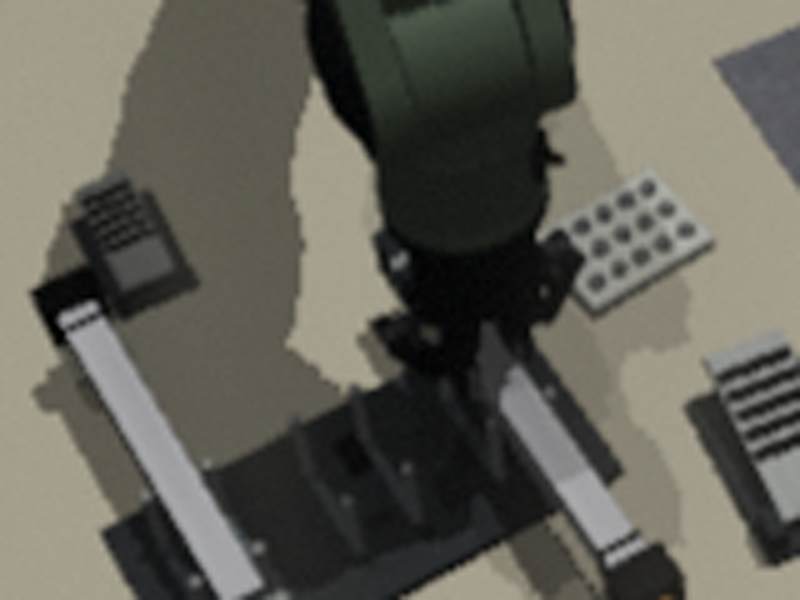

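A still lies level on saddle1, from (70,305) to (240,590) in the crop. B is over saddle3 and aligned, with its black head at (645,580) and no contact force. Lowering and releasing.

```bash
python3 -m handwheel '[{"dx":0,"dy":0,"dz":0.45,"wx":0,"wy":0,"wz":0,"claw":0},{"dx":0,"dy":0,"dz":0,"wx":0,"wy":0,"wz":0,"claw":0}]'
python3 -m handwheel '[{"dx":0,"dy":0,"dz":0,"wx":0,"wy":0,"wz":0,"claw":70},{"dx":0,"dy":0,"dz":0,"wx":0,"wy":0,"wz":0,"claw":70},{"dx":0,"dy":0,"dz":0,"wx":0,"wy":0,"wz":0,"claw":70},{"dx":0,"dy":0,"dz":-2,"wx":0,"wy":0,"wz":0,"claw":70},{"dx":0,"dy":0,"dz":-6,"wx":0,"wy":0,"wz":0,"claw":70},{"dx":0,"dy":0,"dz":-6,"wx":0,"wy":0,"wz":0,"claw":0},{"dx":0,"dy":5.5,"dz":0,"wx":0,"wy":0,"wz":0.053,"claw":0},{"dx":0,"dy":6,"dz":0,"wx":0,"wy":0,"wz":0,"claw":0}]'
python3 -m handwheel '[{"dx":0,"dy":6,"dz":0,"wx":0,"wy":0,"wz":0,"claw":0},{"dx":0,"dy":6,"dz":0,"wx":0,"wy":0,"wz":0,"claw":0},{"dx":0,"dy":6,"dz":0,"wx":0,"wy":0,"wz":0,"claw":0},{"dx":0,"dy":0,"dz":0,"wx":0,"wy":0,"wz":0,"claw":0}]'
python3 - <<'E'
from h import *
c=optics.grab_frame("scene"); d=optics.grab_frame("top")
for n,k in(("scene",c),("top",d)):
    for r in optics.masks_of("boom1",n):
        q=line(r["region"]); print(n,round(r["p"],2),np.round(q[0],1),np.round(q[1],1),round(q[2],1))
    r=[x for x in optics.masks_of("pedal",n)]
    for x in r: print("pedal",n,round(x["p"],2),x["rect"])
a=cv2.resize(c["frame"][130:280,105:255],(390,390),interpolation=cv2.INTER_CUBIC);b=cv2.resize(d["frame"][130:280,250:400],(390,390),interpolation=cv2.INTER_CUBIC)
cv2.imwrite("pics/s2.png",np.hstack([a,b]))
E
python3 st.py
```

```text
clock: 22.85
position: [0.4917, -0.153, 0.0643]
tool_rot: [-3.141, 0.0, -3.088]
force: [-0.8, -0.7, 1.9]
grip_width: 0.0242
finger_force: 115.6
clock: 23.85
position: [0.4885, -0.0373, 0.2051]
tool_rot: [-3.141, 0.002, 3.139]
force: [1.1, 1.2, -0.9]
grip_width: 0.0051
finger_force: 0.0
clock: 24.35
position: [0.4878, 0.1467, 0.2042]
tool_rot: [3.14, 0.0, -3.135]
force: [-0.5, -1.4, -0.5]
grip_width: -0.0003
finger_force: 0.0
scene 0.95 [215.1 214.1] [97.9 16.4] 56.1
scene 0.61 [144.4 225.7] [94.1 15.1] 60.0
scene 0.24 [181.5 230.5] [42.1 96.4] 61.7
pedal scene 0.74 [330.4, 207.8, 37.4, 55.4]
pedal scene 0.59 [250.4, 195.5, 33.7, 41.6]
pedal scene 0.54 [126.0, 164.5, 20.1, 23.4]
top 0.96 [366.4 209. ] [100.5  16. ] 86.7
top 0.69 [302.2 186.5] [101.2  13.9] 86.3
top 0.34 [329.1 198.2] [42.3 88.7] 87.1
pedal top 0.94 [250.0, 152.2, 13.9, 35.4]
pedal top 0.88 [342.2, 264.2, 13.7, 26.4]
pedal top 0.77 [186.6, 86.7, 31.9, 45.3]
24.65 pos [0.4887 0.1408 0.2043] rot [-3.141  0.     3.14 ] F [-0.45 -0.29 -0.89] M [-0.001  0.001 -0.027] w -0.0001 0.0
```

View pics/s2.png

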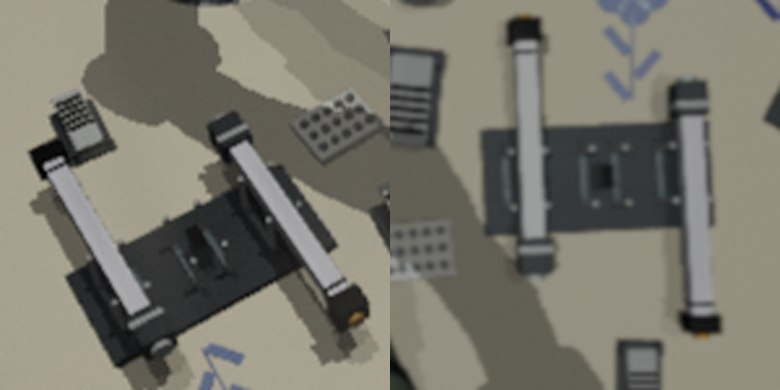

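Both arms lie level on saddles 1 and 3, at about (525,150) and (695,205) in the right half, and the middle saddle is empty. Now the middle pedal, with its toe at about (0.550, 0.001).

```bash
python3 -m handwheel '[{"dx":-2,"dy":-5,"dz":0,"wx":0,"wy":0,"wz":0,"claw":0},{"dx":-2.1,"dy":-5,"dz":0,"wx":0,"wy":0,"wz":0,"claw":0},{"dx":-2,"dy":-4,"dz":3,"wx":0,"wy":0,"wz":0,"claw":0},{"dx":0,"dy":0,"dz":5,"wx":0,"wy":0,"wz":0,"claw":0},{"dx":0,"dy":0,"dz":5,"wx":0,"wy":0,"wz":0,"claw":0},{"dx":0,"dy":0,"dz":0,"wx":0,"wy":0,"wz":0,"claw":0},{"dx":0,"dy":0,"dz":0,"wx":0,"wy":0,"wz":0,"claw":0}]'
python3 -m handwheel '[{"dx":0,"dy":0,"dz":1,"wx":0,"wy":0,"wz":0,"claw":0},{"dx":0,"dy":0,"dz":1,"wx":0,"wy":0,"wz":0,"claw":0},{"dx":0,"dy":0,"dz":1,"wx":0,"wy":0,"wz":0,"claw":0},{"dx":0,"dy":0,"dz":0.5,"wx":0,"wy":0,"wz":0,"claw":0},{"dx":0,"dy":0,"dz":0,"wx":0,"wy":0,"wz":0,"claw":0}]'
```

```text
clock: 25.52
position: [0.5503, 0.0016, 0.0759]
tool_rot: [-3.142, 0.001, 3.141]
force: [0.8, -0.2, 0.0]
grip_width: -0.0003
finger_force: 0.0
clock: 26.15
position: [0.5492, 0.002, 0.0389]
tool_rot: [-3.141, -0.001, -3.141]
force: [-2.8, 0.4, 5.2]
grip_width: -0.0
finger_force: 2.5
```

```bash
python3 -m handwheel '[{"dx":0,"dy":0,"dz":0.8,"wx":0,"wy":0,"wz":0,"claw":0},{"dx":0,"dy":0,"dz":0.5,"wx":0,"wy":0,"wz":0,"claw":0},{"dx":0,"dy":0,"dz":0,"wx":0,"wy":0,"wz":0,"claw":0}]'
python3 -m handwheel '[{"dx":0,"dy":0,"dz":0.3,"wx":0,"wy":0,"wz":0,"claw":0},{"dx":0,"dy":0,"dz":0,"wx":0,"wy":0,"wz":0,"claw":0},{"dx":0,"dy":0,"dz":0,"wx":0,"wy":0,"wz":0,"claw":0}]'
```

```text
clock: 26.52
position: [0.5493, 0.002, 0.0262]
tool_rot: [-3.142, -0.001, -3.141]
force: [-4.1, -0.3, 7.8]
grip_width: 0.0004
finger_force: 3.9
clock: 26.9
position: [0.5493, 0.002, 0.0238]
tool_rot: [-3.141, -0.0, -3.141]
force: [-6.6, 0.2, 15.1]
grip_width: 0.0
finger_force: 7.5
```

```bash
python3 -m handwheel '[{"dx":0,"dy":0,"dz":0.2,"wx":0,"wy":0,"wz":0,"claw":0},{"dx":0,"dy":0,"dz":0,"wx":0,"wy":0,"wz":0,"claw":0},{"dx":0,"dy":0,"dz":0,"wx":0,"wy":0,"wz":0,"claw":0}]'
```

```text
clock: 27.28
position: [0.5493, 0.002, 0.0229]
tool_rot: [-3.141, -0.0, -3.141]
force: [-14.8, 1.5, 42.3]
grip_width: -0.0003
finger_force: 21.1
```

```bash
python3 -m handwheel '[{"dx":0,"dy":0,"dz":-1.5,"wx":0,"wy":0,"wz":0,"claw":0},{"dx":0,"dy":0,"dz":-3,"wx":0,"wy":0,"wz":0,"claw":0},{"dx":0,"dy":0,"dz":-5,"wx":0,"wy":0,"wz":0,"claw":0},{"dx":0,"dy":0,"dz":-5,"wx":0,"wy":0,"wz":0,"claw":0},{"dx":0,"dy":0,"dz":-3.5,"wx":0,"wy":0,"wz":0,"claw":70},{"dx":0,"dy":6,"dz":0,"wx":0,"wy":0,"wz":0,"claw":70}]'
python3 - <<'E'
from h import *
c=optics.grab_frame("scene"); d=optics.grab_frame("top")
for n in("scene","top"):
    for o in("boom1","pedal","mat"):
      for r in optics.masks_of(o,n):
        q=line(r["region"]); print(n,o,round(r["p"],2),np.round(q[0],1),np.round(q[1],1),round(q[2],1))
E
python3 st.py
```

```text
clock: 28.02
position: [0.5514, 0.0587, 0.2043]
tool_rot: [-3.141, 0.005, 3.134]
force: [1.1, 1.4, -0.5]
grip_width: 0.036
finger_force: 0.0
scene boom1 0.88 [215.  214.3] [96.6 15.5] 55.3
scene boom1 0.75 [144.2 225.8] [93.4 14.3] 59.6
scene boom1 0.3 [265.3 215.1] [37.1 16.5] 63.4
scene pedal 0.9 [350.2 236.4] [55.  23.6] 68.6
scene pedal 0.59 [265.3 215.1] [38.9 19.2] 63.4
scene pedal 0.58 [134. 176.] [23.3 10.7] 63.4
scene mat 0.67 [181.7 230. ] [42.  97.6] 61.4
scene mat 0.6 [314.8 160.3] [97.7 86.3] 57.2
top boom1 0.83 [366.3 209.4] [99.4 16. ] 86.6
top boom1 0.56 [303.5 186. ] [102.1  14.3] 88.1
top pedal 0.82 [202.  108.2] [21.5 45. ] 17.4
top pedal 0.79 [347.  276.5] [25. 12.] 90.0
top pedal 0.44 [366.3 208.5] [99.3 14.5] 86.9
top mat 0.77 [174.2 206.5] [ 92.3 102.8] 1.6
top mat 0.45 [329. 198.] [41.3 88.8] 87.5
28.42 pos [0.5495 0.0609 0.2011] rot [-3.141 -0.     3.14 ] F [ 0.23 -0.01  0.22] M [ 0.005 -0.022 -0.011] w 0.0595 0.0
```

```bash
python3 -m handwheel '[{"dx":1.5,"dy":-5.5,"dz":0,"wx":0,"wy":0,"wz":0,"claw":70},{"dx":1.5,"dy":-5.5,"dz":0,"wx":0,"wy":0,"wz":0,"claw":70},{"dx":1.5,"dy":-5.5,"dz":0,"wx":0,"wy":0,"wz":0,"claw":70},{"dx":1.3,"dy":-4.9,"dz":0,"wx":0,"wy":0,"wz":0,"claw":70},{"dx":0,"dy":0,"dz":0,"wx":0,"wy":0,"wz":-0.053,"claw":70},{"dx":0,"dy":0,"dz":5,"wx":0,"wy":0,"wz":0,"claw":70},{"dx":0,"dy":0,"dz":0,"wx":0,"wy":0,"wz":0,"claw":70},{"dx":0,"dy":0,"dz":0,"wx":0,"wy":0,"wz":0,"claw":70}]'; python3 st.py
```

```text
clock: 29.42
position: [0.4919, -0.1524, 0.1523]
tool_rot: [-3.141, 0.0, -3.089]
force: [-0.5, 0.0, 0.9]
grip_width: 0.0598
finger_force: 0.0
29.42 pos [ 0.4919 -0.1524  0.1523] rot [-3.141  0.    -3.089] F [-0.51  0.01  0.93] M [0.013 0.011 0.017] w 0.0598 0.0
```

```bash
python3 -m handwheel '[{"dx":0,"dy":0,"dz":4,"wx":0,"wy":0,"wz":0,"claw":70},{"dx":0,"dy":0,"dz":3,"wx":0,"wy":0,"wz":0,"claw":70},{"dx":0,"dy":0,"dz":1.8,"wx":0,"wy":0,"wz":0,"claw":70},{"dx":0,"dy":0,"dz":0,"wx":0,"wy":0,"wz":0,"claw":70},{"dx":0,"dy":0,"dz":0,"wx":0,"wy":0,"wz":0,"claw":0},{"dx":0,"dy":0,"dz":0,"wx":0,"wy":0,"wz":0,"claw":0},{"dx":0,"dy":0,"dz":0,"wx":0,"wy":0,"wz":0,"claw":0},{"dx":0,"dy":0,"dz":0,"wx":0,"wy":0,"wz":0,"claw":0}]' 115
python3 -m handwheel '[{"dx":0,"dy":0,"dz":-1,"wx":0,"wy":0,"wz":0,"claw":0},{"dx":0,"dy":0,"dz":-3,"wx":0,"wy":0,"wz":0,"claw":0},{"dx":0,"dy":0,"dz":-5,"wx":0,"wy":0,"wz":0,"claw":0},{"dx":0,"dy":0,"dz":-0.8,"wx":0,"wy":0,"wz":0.053,"claw":0},{"dx":0,"dy":3,"dz":0,"wx":0,"wy":0,"wz":0,"claw":0},{"dx":1,"dy":5,"dz":0,"wx":0,"wy":0,"wz":0,"claw":0},{"dx":1,"dy":5.5,"dz":0,"wx":0,"wy":0,"wz":0,"claw":0},{"dx":1,"dy":5.5,"dz":0,"wx":0,"wy":0,"wz":0,"claw":0}]'; python3 st.py
```

```text
clock: 30.42
position: [0.4923, -0.1523, 0.0648]
tool_rot: [-3.141, 0.002, -3.089]
force: [-3.4, 1.6, 18.4]
grip_width: 0.0241
finger_force: 112.2
clock: 31.42
position: [0.4609, 0.0394, 0.162]
tool_rot: [-3.142, 0.001, 3.141]
force: [1.1, 0.2, -4.6]
grip_width: 0.024
finger_force: 113.8
31.42 pos [0.4609 0.0394 0.162 ] rot [-3.142e+00  1.000e-03  3.141e+00] F [ 1.1   0.22 -4.63] M [ 0.069 -0.097  0.008] w 0.024 113.8
```

```bash
python3 -m handwheel '[{"dx":1,"dy":5.5,"dz":0,"wx":0,"wy":0,"wz":0,"claw":0},{"dx":1,"dy":5.5,"dz":0,"wx":0,"wy":0,"wz":0,"claw":0},{"dx":1,"dy":5.5,"dz":0,"wx":0,"wy":0,"wz":0,"claw":0},{"dx":1.2,"dy":5.5,"dz":0,"wx":0,"wy":0,"wz":0,"claw":0},{"dx":0,"dy":3.5,"dz":0,"wx":0,"wy":0,"wz":0,"claw":0},{"dx":0,"dy":1.7,"dz":4,"wx":0,"wy":0,"wz":0,"claw":0},{"dx":0,"dy":0,"dz":5,"wx":0,"wy":0,"wz":0,"claw":0},{"dx":0,"dy":0,"dz":3,"wx":0,"wy":0,"wz":0,"claw":0}]'
python3 -m handwheel '[{"dx":0,"dy":0,"dz":2,"wx":0,"wy":0,"wz":0,"claw":0},{"dx":0,"dy":0,"dz":0.9,"wx":0,"wy":0,"wz":0,"claw":0},{"dx":0,"dy":0,"dz":0,"wx":0,"wy":0,"wz":0,"claw":0}]'; python3 st.py
```

```text
clock: 32.42
position: [0.4187, 0.3095, 0.0398]
tool_rot: [-3.14, -0.001, -3.141]
force: [0.4, 0.2, -5.0]
grip_width: 0.0241
finger_force: 113.8
clock: 32.8
position: [0.4194, 0.3099, 0.0125]
tool_rot: [-3.141, -0.0, -3.141]
force: [-0.7, 0.1, -5.6]
grip_width: 0.024
finger_force: 113.8
32.8 pos [0.4194 0.3099 0.0125] rot [-3.141 -0.    -3.141] F [-0.72  0.13 -5.55] M [-0.053 -0.01  -0.052] w 0.024 113.8
```

```bash
python3 -m handwheel '[{"dx":0,"dy":0,"dz":0.6,"wx":0,"wy":0,"wz":0,"claw":0},{"dx":0,"dy":0,"dz":0,"wx":0,"wy":0,"wz":0,"claw":0},{"dx":0,"dy":0,"dz":0,"wx":0,"wy":0,"wz":0,"claw":70},{"dx":0,"dy":0,"dz":0,"wx":0,"wy":0,"wz":0,"claw":70},{"dx":0,"dy":0,"dz":0,"wx":0,"wy":0,"wz":0,"claw":70},{"dx":0,"dy":0,"dz":-4,"wx":0,"wy":0,"wz":0,"claw":70},{"dx":0,"dy":0,"dz":-5.5,"wx":0,"wy":0,"wz":0,"claw":70},{"dx":0,"dy":0,"dz":-5.5,"wx":0,"wy":0,"wz":0,"claw":70}]'
python3 -m handwheel '[{"dx":0,"dy":-5.5,"dz":-2,"wx":0,"wy":0,"wz":0,"claw":70},{"dx":-1,"dy":-5.5,"dz":-2.5,"wx":0,"wy":0,"wz":0,"claw":70},{"dx":-1,"dy":-5.5,"dz":0,"wx":0,"wy":0,"wz":0,"claw":70},{"dx":-1,"dy":-5.5,"dz":0,"wx":0,"wy":0,"wz":0,"claw":70},{"dx":-1,"dy":-5.5,"dz":0,"wx":0,"wy":0,"wz":0,"claw":70},{"dx":-1,"dy":-5.5,"dz":0,"wx":0,"wy":0,"wz":0,"claw":70},{"dx":-1,"dy":-5.5,"dz":0,"wx":0,"wy":0,"wz":0,"claw":70},{"dx":-1,"dy":-5.5,"dz":0,"wx":0,"wy":0,"wz":0,"claw":70}]'
python3 -m handwheel '[{"dx":-1,"dy":-5.5,"dz":0,"wx":0,"wy":0,"wz":0,"claw":70},{"dx":-0.3,"dy":-5.5,"dz":0,"wx":0,"wy":0,"wz":0,"claw":70},{"dx":0,"dy":-5.5,"dz":0,"wx":0,"wy":0,"wz":0,"claw":70},{"dx":0,"dy":-5.7,"dz":0,"wx":0,"wy":0,"wz":0,"claw":70},{"dx":0,"dy":0,"dz":3,"wx":0,"wy":0,"wz":-0.053,"claw":70},{"dx":0,"dy":0,"dz":2,"wx":0,"wy":0,"wz":0,"claw":70},{"dx":0,"dy":0,"dz":0,"wx":0,"wy":0,"wz":0,"claw":70},{"dx":0,"dy":0,"dz":0,"wx":0,"wy":0,"wz":0,"claw":70}]'
python3 - <<'E'
from h import *
d=optics.grab_frame("top")
for o in("boom1","pedal"):
      for r in optics.masks_of(o,"top"):
        q=line(r["region"]); print(o,round(r["p"],2),np.round(q[0],1),np.round(q[1],1),round(q[2],1),np.round(back(d,q[0],.033),3))
E
python3 st.py
```

```text
clock: 33.8
position: [0.4192, 0.3097, 0.1579]
tool_rot: [-3.141, -0.0, -3.141]
force: [1.3, 1.2, -0.1]
grip_width: 0.0598
finger_force: 0.0
clock: 34.8
position: [0.4896, -0.1319, 0.2015]
tool_rot: [-3.142, 0.0, -3.141]
force: [2.4, 0.9, -0.2]
grip_width: 0.0599
finger_force: 0.0
clock: 35.8
position: [0.503, -0.3521, 0.1522]
tool_rot: [-3.141, 0.001, -3.088]
force: [0.2, 0.0, 1.2]
grip_width: 0.0595
finger_force: 0.0
boom1 0.82 [162.4 207. ] [15.  98.2] 1.4 [0.457 0.305 0.033]
boom1 0.55 [366.2 209. ] [100.5  16.2] 86.6 [ 0.46  -0.37   0.033]
pedal 0.89 [201.8 108.5] [22.8 45. ] 17.1 [0.79  0.183 0.033]
pedal 0.48 [329.  198.1] [42.3 89.4] 88.8 [ 0.495 -0.246  0.033]
35.95 pos [ 0.503  -0.3522  0.1522] rot [-3.141e+00  1.000e-03 -3.088e+00] F [ 0.16 -0.4  -0.14] M [ 0.018 -0.001  0.035] w 0.0598 0.0
```

B lies on the mat at (0.457, 0.305) and A is still on saddle1. Fetching A.

```bash
python3 -m handwheel '[{"dx":0,"dy":0,"dz":4,"wx":0,"wy":0,"wz":0,"claw":70},{"dx":0,"dy":0,"dz":3,"wx":0,"wy":0,"wz":0,"claw":70},{"dx":0,"dy":0,"dz":1.8,"wx":0,"wy":0,"wz":0,"claw":70},{"dx":0,"dy":0,"dz":0,"wx":0,"wy":0,"wz":0,"claw":70},{"dx":0,"dy":0,"dz":0,"wx":0,"wy":0,"wz":0,"claw":0},{"dx":0,"dy":0,"dz":0,"wx":0,"wy":0,"wz":0,"claw":0},{"dx":0,"dy":0,"dz":0,"wx":0,"wy":0,"wz":0,"claw":0},{"dx":0,"dy":0,"dz":0,"wx":0,"wy":0,"wz":0,"claw":0}]' 115
python3 -m handwheel '[{"dx":0,"dy":0,"dz":-1,"wx":0,"wy":0,"wz":0,"claw":0},{"dx":0,"dy":0,"dz":-3,"wx":0,"wy":0,"wz":0,"claw":0},{"dx":0,"dy":0,"dz":-5,"wx":0,"wy":0,"wz":0,"claw":0},{"dx":0,"dy":0,"dz":-0.8,"wx":0,"wy":0,"wz":0.053,"claw":0},{"dx":0,"dy":3,"dz":0,"wx":0,"wy":0,"wz":0,"claw":0},{"dx":0,"dy":5,"dz":0,"wx":0,"wy":0,"wz":0,"claw":0},{"dx":0,"dy":5.5,"dz":0,"wx":0,"wy":0,"wz":0,"claw":0},{"dx":0,"dy":5.5,"dz":0,"wx":0,"wy":0,"wz":0,"claw":0}]'
python3 -m handwheel '[{"dx":0,"dy":5.5,"dz":0,"wx":0,"wy":0,"wz":0,"claw":0},{"dx":0,"dy":5.5,"dz":0,"wx":0,"wy":0,"wz":0,"claw":0},{"dx":0,"dy":5.5,"dz":0,"wx":0,"wy":0,"wz":0,"claw":0},{"dx":-0.5,"dy":5.5,"dz":0,"wx":0,"wy":0,"wz":0,"claw":0},{"dx":-0.7,"dy":5.5,"dz":0,"wx":0,"wy":0,"wz":0,"claw":0},{"dx":0,"dy":5,"dz":0,"wx":0,"wy":0,"wz":0,"claw":0},{"dx":0,"dy":2.7,"dz":0,"wx":0,"wy":0,"wz":0,"claw":0},{"dx":0,"dy":0,"dz":4,"wx":0,"wy":0,"wz":0,"claw":0}]'
python3 -m handwheel '[{"dx":0,"dy":0,"dz":5,"wx":0,"wy":0,"wz":0,"claw":0},{"dx":0,"dy":0,"dz":4,"wx":0,"wy":0,"wz":0,"claw":0},{"dx":0,"dy":0,"dz":2,"wx":0,"wy":0,"wz":0,"claw":0},{"dx":0,"dy":0,"dz":0,"wx":0,"wy":0,"wz":0,"claw":0},{"dx":0,"dy":0,"dz":0,"wx":0,"wy":0,"wz":0,"claw":0}]'; python3 st.py
```

```text
clock: 36.95
position: [0.5031, -0.3524, 0.0648]
tool_rot: [-3.141, 0.002, -3.089]
force: [-2.3, 2.0, 10.8]
grip_width: 0.0239
finger_force: 113.1
clock: 37.95
position: [0.5023, -0.1604, 0.162]
tool_rot: [-3.142, 0.001, 3.141]
force: [2.2, 1.0, -5.6]
grip_width: 0.0243
finger_force: 113.9
clock: 38.95
position: [0.5158, 0.1934, 0.1234]
tool_rot: [3.138, 0.005, -3.138]
force: [0.6, -1.0, -6.0]
grip_width: 0.0243
finger_force: 114.2
clock: 39.58
position: [0.5151, 0.1902, 0.0125]
tool_rot: [3.141, 0.001, -3.142]
force: [-0.1, -0.4, -5.1]
grip_width: 0.0242
finger_force: 113.7
39.58 pos [0.5151 0.1902 0.0125] rot [ 3.141e+00  1.000e-03 -3.142e+00] F [-0.09 -0.43 -5.11] M [-0.013 -0.003 -0.028] w 0.0242 113.7
```

```bash
python3 -m handwheel '[{"dx":0,"dy":0,"dz":0.6,"wx":0,"wy":0,"wz":0,"claw":0},{"dx":0,"dy":0,"dz":0,"wx":0,"wy":0,"wz":0,"claw":0},{"dx":0,"dy":0,"dz":0,"wx":0,"wy":0,"wz":0,"claw":70},{"dx":0,"dy":0,"dz":0,"wx":0,"wy":0,"wz":0,"claw":70},{"dx":0,"dy":0,"dz":0,"wx":0,"wy":0,"wz":0,"claw":70},{"dx":0,"dy":0,"dz":-4,"wx":0,"wy":0,"wz":0,"claw":70},{"dx":0,"dy":0,"dz":-5.5,"wx":0,"wy":0,"wz":0,"claw":70},{"dx":0,"dy":0,"dz":-5.5,"wx":0,"wy":0,"wz":0,"claw":70}]'
python3 -m handwheel '[{"dx":0,"dy":-4,"dz":-4,"wx":0,"wy":0,"wz":0,"claw":70},{"dx":0,"dy":-5.5,"dz":-2,"wx":0,"wy":0,"wz":0,"claw":70},{"dx":0,"dy":-5.5,"dz":0,"wx":0,"wy":0,"wz":0,"claw":70},{"dx":0,"dy":-5.5,"dz":0,"wx":0,"wy":0,"wz":0,"claw":70},{"dx":0,"dy":-5.5,"dz":0,"wx":0,"wy":0,"wz":0,"claw":70},{"dx":0,"dy":-5,"dz":0,"wx":0,"wy":0,"wz":0,"claw":70},{"dx":0,"dy":-3,"dz":0,"wx":0,"wy":0,"wz":0,"claw":70},{"dx":0,"dy":0,"dz":0,"wx":0,"wy":0,"wz":0,"claw":70}]'
python3 - <<'E'
from h import *
c=optics.grab_frame("scene"); d=optics.grab_frame("top")
for n,k in(("scene",c),("top",d)):
  for o in("boom1","pedal","mug","keypad"):
      for r in optics.masks_of(o,n):
        q=line(r["region"]); print(n,o,round(r["p"],2),np.round(q[0],1),np.round(q[1],1),round(q[2],1),np.round(back(k,q[0],.033),3))
a=cv2.resize(c["frame"][100:260,230:390],(390,390),interpolation=cv2.INTER_CUBIC);b=cv2.resize(d["frame"][80:270,110:300],(390,390),interpolation=cv2.INTER_CUBIC)
cv2.imwrite("pics/end.png",np.hstack([a,b]))
E
```

```text
clock: 40.58
position: [0.5142, 0.1899, 0.1569]
tool_rot: [-3.142, -0.0, -3.141]
force: [0.6, 0.3, 0.6]
grip_width: 0.0598
finger_force: 0.0
clock: 41.58
position: [0.514, -0.1524, 0.2152]
tool_rot: [-3.141, -0.0, 3.138]
force: [0.2, 0.3, 0.4]
grip_width: 0.0599
finger_force: 0.0
scene boom1 0.97 [298.8 168.5] [84.6 15.4] 54.3 [0.491 0.183 0.033]
scene boom1 0.75 [325. 152.] [85.6 15.6] 51.1 [0.475 0.299 0.033]
scene pedal 0.83 [266.2 215.4] [37.6 17.9] 63.4 [ 0.595 -0.005  0.033]
scene pedal 0.73 [133.9 176.3] [22.8 11.2] 63.4 [ 0.247 -0.312  0.033]
scene pedal 0.72 [350.  236.1] [51.7 23.1] 71.0 [0.787 0.181 0.033]
scene mug 0.61 [293.5 255.5] [37. 31.] 90.0 [ 0.757 -0.005  0.033]
scene keypad 0.69 [234. 178.] [20.3 30. ] 60.3 [ 0.417 -0.026  0.033]
top boom1 0.88 [161.5 206.5] [15.  97.2] 1.5 [0.459 0.308 0.033]
top boom1 0.62 [198.1 203. ] [12.3 96.1] 1.3 [0.472 0.188 0.033]
top pedal 0.78 [256.2 168.2] [16.2 34.5] 5.0 [ 0.591 -0.002  0.033]
top pedal 0.67 [202.3 108.3] [22.5 45.8] 18.0 [0.791 0.182 0.033]
top mug 0.98 [260.4 116. ] [24.8 32.3] 21.0 [ 0.768 -0.014  0.033]
top keypad 0.9 [258.6 225.8] [22.3 29.6] 83.7 [ 0.4   -0.013  0.033]
```

View pics/end.png

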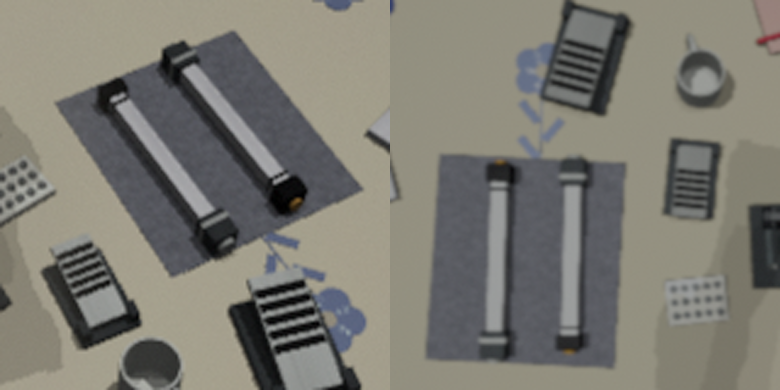

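Both arms lie flat, side by side on the mat, at about (498,260) and (572,255) in the right half. The pedal at (693,180) is back up, the mug and keypad haven't moved, and the robot is clear, so I'm handing in.

```bash
python3 -c "
from workcell import job_done
print(job_done())"
```

```text
the job is handed in; nothing more can be done
None
```

The job is handed in, result not reported: the two boom arms present balanced level on saddles 1 and 3, the middle pedal was pressed to its stop and came back up, both arms lie flat on the mat, and the mug and keypad are where they were.

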